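# Gauge the air mount under the balance

## Robot

A 6-joint arm with a two-finger parallel gripper is mounted at the origin on the work surface. World frame = base frame: x ahead of the robot, y to its left, z up, the work surface at z = 0. Lengths are in m, angles in rad, forces in N, time in s.
With the tool pointing down it reaches from about 0.2 to 0.875 m from the base axis. Payload 3.4 kg.
Tool frame: the origin (TCP) lies midway between the tips of the shut fingers; the grasp point (between the pads) lies env.grasp_offset behind it (env.grasp_offset is the distance from the TCP to the grasp point, in m); z points along the fingers, y is the line along which they close (so a half turn about z gives the same grasp; the last joint's range is limited). The gripper opens to 94 mm and grips with 3 to 60 N. Pads are 16 mm wide; open, the fingers measure 119 mm over their backs; the gripper's body (75 mm by 177 mm) begins 78 mm behind the grasp point.
Start: joints at [1.02, 0.276, 1.505, -0, 1.361, -0.121], TCP at [0.24, 0.523, 0.205] pointing down, gripper open.
Joint ranges: [-2.89, 2.89], [-0.75, 2.08], [0.22, 2.7], [-1.18, 4.32], [0.11, 2.71], [-2.7, 2.7]. Speed limits (rad/s): [2.57, 2.57, 3.14, 3.14, 3.14, 3.14].

## Interface

Orientations are given as a rotation vector (axis times angle).
In Python, from station import env, camera gives the robot as it stands.
- The arm moves only by the tool move_arm, never from a script. Its argument "plan" is a list of rows, each a list of 7 numbers: the shift along the tool's x, y, z as a fraction of full scale, then the turn, a rotation vector about the tool's x, y, z as a fraction of full scale, then the finger opening in mm, from 0 to 94. In form: [[x, y, z, rx, ry, rz, jaw], ...]. A call has exactly 10 rows; each row shifts and turns the commanded pose from where the row before left it, along the tool's axes as they then stand; what a row does not reach is not made up. Full scale, the value 1, is 0.1 m for a shift and 45 degrees for a turn. A row lasts 1/12 s, in which the tool goes at most 41.7 mm and 7.16 degrees, less where a joint would pass 70% of its speed; a pose out of reach is approached as far as the arm can. A call with a number of a shift or a turn outside -1 to 1 is refused whole. A call with a gripper value outside its range is refused whole. The fingers move at their own pace and stop on an object; "grip_force" is the grip in N (left out, the last holds). Time passes only in rows, so rows that do not move let the fingers close, or fill a call up. It gives the time, the measured TCP pose, the force, the opening and the grip force at its end, in the units of the state.
- env.sense(): the state, without advancing time (a new reading comes with each control period).
- camera(name): name is "side" or "top"; returns a dict with "image" (384x512x3 uint8, blue, green, red), "vfov" (degrees; the focal length in pixels is half the picture's height over the tangent of half this angle, whatever the lens; pixels are square), "cx", "cy" (the principal point, pixels), "k1" (the pictures are not rectified: a ray, as slopes to the right and down, at radius r is drawn at 1 + k1 r^2 times it, then the intrinsics apply), "R" (3x3) and "t" (3): a world point X has camera coordinates R X + t. Camera axes: x right, y down, z forward; pixel columns grow to the right and rows downward; lengths in m; the calibration is good to about 2 mm. A picture is of the moment at which its call begins. There is no depth.
- env.close_job(): hands the job in; it is judged then, once.
The state is a dict: "t": time; "joints": joint angles; "qvel": joint speeds; "tau": joint torques, N m; "ee_pos": TCP position; "tcp_rot": TCP orientation; "ft_force": force on the tool from outside, world axes, zero at the start; "ft_torque": the same for the moment, N m; "grip_width": finger opening in m; "gripper_force": force on a finger pad.
Only numpy, scipy, OpenCV 4.12 (cv2) and the standard library are available. Lean on these libraries where they do the work, as an engineer would, in place of code of your own. Each camera call takes 0.05 s, during which the arm holds its last target. There are 200 camera calls.

## Task

Check the air in the balance's anti-vibration platform: take the steel pencil gauge from its stand and press it straight down onto the uncapped valve on the manifold until the stem is firmly up against the rubber seal inside the gauge, holding it there for a second so that the air pushes the white rod out. About 17 N of push is right; never press the valve with more than 21 N. Then stand the gauge back in its own well, chuck down, with the rod left out at its reading; do not touch the rod, keep off the capped valve and the balance, and leave everything else where it is.

Things in the scene. Friction and masses are not known exactly. Their poses are not given: they have to be found in the camera images.
- gauge: steel pencil pressure gauge, about 0.13 kg, standing chuck-down in the stand. Origin: centre of its open mouth (bottom end); z up its axis. Bell mouth dia 24 outside (dia 18 inside) narrowing over 5 mm to a bore of dia 10.4; knurled head dia 18 up to 30, cone to 36, smooth round barrel dia 14 from 36 to 105 above the origin. The white rod shows 5 above the barrel at rest
- gauge_grip (a point): point on the gauge's axis, 75 above its mouth: grip the dia 14 barrel here, so that the rod coming out above keeps clear of the hand; axes as the gauge's
- gauge_seat (a point): rubber seal in the bore, 16.5 above the mouth. A sprung pin hangs down to 4 above the mouth. Going down on a stem, the pin meets the valve's core (0.9 N per mm, then a plateau of 5 to 8 N set by the hidden air pressure; the rod comes out twice the pin's way); 12.5 mm below that first touch the stem's rim meets the seal and the force climbs a further 6 N per mm
- gauge_rod (a joint): how far the white rod (dia 5.6) is pushed out of the gauge's top end, m: 0 at rest, grows outwards, at most 0.025; the valve's air brings it to about 0.007 to 0.014. Friction keeps it there when the gauge comes off
- gauge_seal (a joint): how far the gauge's rubber seal is squeezed by the stem, m: 0 untouched, 0.0013 or more is sealed, 0.006 its stop; 6 N per mm. Measured as noisily as all else: the force tells more
- stand: blue plastic gauge stand, fixed, 64 (its x) x 120 (its y) x 42 high; origin under its centre. Two round wells 30 deep: the gauge's (dia 29) at its y = +26, the marker's (dia 20) at its y = -34. Closing the fingers along the stand's x keeps them off the marker
- well (a point): centre of the floor of the gauge's well, 12 above the table; the gauge's origin rests on it; axes as the stand's
- valve_open: uncapped valve on the manifold, axes as the platform's. Origin: centre of its foot, 35 above the table. Brass nut dia 19 x 6, rubber root dia 16 to 12 up to 13, then bare brass stem dia 8, bevelled. How far the stem stands out varies and is not told by this pose: tip 31 to 47 above the origin; it may lean up to 3 degrees any way about a point 8 above the origin and yields slowly to side force
- valve_capped: the other valve, under a black ribbed cap, top 41 above its origin (centre of its foot, on the manifold), 100 mm from the open one: leave it alone. Which of the two places is the open valve's changes
- platform: fixed anti-vibration platform with the balance; origin on the table under the slab's centre, x to the back, y away from the valves. Granite slab 320 (x) x 300 (y), top 95, on air mounts over a base plate 10 thick reaching to y = -215. On that the manifold, 150 (x) x 40 (y) at y = -185, top 35, valves at x = -50 and +50
- balance (a point): centre of the white balance's top, 180 above the table, 30 to +y of the platform's origin. The balance spans 270 (platform x) x 200 (y); its screen stands on a mast above the back half, from 10 to -y to 160 to +y of the platform's centre, up to 315 above the table
- cap: black dust cap taken off the open valve, dia 11.6 x 13, standing on the manifold between the valves; origin under its centre
- marker: marker pen standing in the stand's other well, dia 17 x 112, red cap up; origin under its foot
- cal_weight: steel calibration weight, dia 28 x 48; origin under its centre
- cheese: pale block of cheese 75 x 55 x 50 on the white tray; origin under its centre
- sample_jar: white jar with red lid, dia 52 x 65; origin under its centre
- wash_bottle: white wash bottle with a red collar and bent spout, dia 68 x 205; origin under its centre
- beaker: clear cup, dia 68 x 85; origin under its centre
- spatula: steel spatula lying on the table, 200 long; origin under it

How it is judged:
On the way, in this order (a step that is already met when the one before it is completed fails the run):
1. the gauge is lifted clear out of its stand (z of gauge in the frame of well above 0.045 m), for 0.1 s.
2. the gauge is pressed squarely on the open valve, its seal squeezed at least 1.3 mm (sealed) and the rod out at least 6 mm, for half a second (value of joint gauge_seal above 0.0013 m and value of joint gauge_rod above 0.006 m and horizontal distance between gauge and valve_open below 0.006 m and contact force between gauge and valve_open above 8 N and angle between gauge's own z axis and vertical below 0.14 rad), for 0.5 s.
At the end, for the whole second after the job is handed in: the gauge, released and at rest, stands chuck-down on the floor of its own well (within 6 mm, tilt under 0.17 rad) with its rod still at least 6 mm out (horizontal distance between gauge and well below 0.006 m and z of gauge in the frame of well below 0.006 m and angle between gauge's own z axis and vertical below 0.17 rad and value of joint gauge_rod above 0.006 m and linear speed of gauge below 0.02 m/s and contact force between the fingers and gauge below 0.1 N); the robot touches nothing.
It fails at once if the gauge presses the open valve with more than 21 N (contact force between gauge and valve_open above 21 N).
It fails at once if the hand touches the rod (contact force between any of the fingers, the arm and gauge_rod_c0 above 0.3 N).
It fails at once if the gauge or the robot presses the capped valve (contact force between any of gauge, the arm, the fingers and valve_capped above 3 N).
It fails at once if the robot or the gauge leans on the balance or its platform (contact force between any of the arm, the fingers, gauge and platform above 5 N).
It fails at once if something else on the bench is shifted by more than 15 mm (distance of any of cap, marker, cal_weight, cheese, sample_jar, wash_bottle, beaker, spatula from where it was at the start of the episode above 0.015 m).
It also fails if it takes over 62 s, if anything falls off the work surface, if the arm or the gripper's body presses on something with over 40 N, if the wrist force passes 120 N, or if a joint passes its speed limit or range.

## Working session

There is one attempt and no reset: what is moved stays moved. The work goes in short steps, Python scripts to look and compute and a tool call to move; the robot and the scene stay as the last step left them, time stands still between calls to the robot, and variables do not carry over. Pictures are saved under pics/ and viewed, at most 10 in all, crops included, and the job is handed in when it is done.

Besides the shell and the picture viewer there is one more tool, called after "Request:" by a JSON object that holds its "op" and its "data", one argument or row to a line. move_arm: Moves the arm, as the interface text tells. Shift numbers are shares of 0.1 m and turn numbers shares of 45 degrees, none past 1 either way. Its arguments: {"type":"object","properties":{"plan":{"type":"array","items":{"type":"array","items":{"type":"number"}}},"grip_force":{"type":"number"}},"required":["plan"]}

```bash
ls; mkdir -p pics; cat > h.py <<'E'
import numpy as np, cv2
from station import env, camera
def K(c):
    f=c["image"].shape[0]/2/np.tan(np.radians(c["vfov"])/2); return f
def ray(c,u,v):
    f=K(c); d=np.array([(u-c["cx"])/f,(v-c["cy"])/f]); s=d.copy()
    for _ in range(20): s=d/(1+c["k1"]*(s@s))
    R=np.array(c["R"]);t=np.array(c["t"])
    return -R.T@t, R.T@np.array([s[0],s[1],1.])
def onz(c,u,v,z):
    o,d=ray(c,u,v); return o+d*(z-o[2])/d[2]
def proj(c,X):
    p=np.array(c["R"])@np.array(X)+np.array(c["t"]); s=p[:2]/p[2]
    s=s*(1+c["k1"]*(s@s)); return s*K(c)+[c["cx"],c["cy"]]
def two(c1,p1,c2,p2):
    o1,d1=ray(c1,*p1);o2,d2=ray(c2,*p2);d1/=np.linalg.norm(d1);d2/=np.linalg.norm(d2)
    A=np.stack([d1,-d2],1);s=np.linalg.lstsq(A,o2-o1,rcond=None)[0]
    a=o1+d1*s[0];b=o2+d2*s[1];return (a+b)/2,np.linalg.norm(a-b)
E
python3 - <<'E'
from h import *
for n in ("side","top"):
    c=camera(n);cv2.imwrite(f"pics/{n}0.png",c["image"])
    print(n,c["vfov"],c["cx"],c["cy"],c["k1"],-np.array(c["R"]).T@c["t"],np.array(c["R"])[2])
print(env.grasp_offset,env.sense())
E
```

```text
pics
side 50.843473560375706 253.89802421434155 194.06044661241287 -0.04142711741992282 [ 0.19766101 -0.86389721  1.04467469] [ 0.29480139  0.61789984 -0.72889775]
top 52.64881095097956 258.7723845684848 195.1367843515371 -0.1119920822623878 [ 0.46398448 -0.09028776  1.463014  ] [ 0.06640295 -0.00868992 -0.99775505]
0.0188 {'t': 0.1, 'joints': array([ 1.01999677e+00,  2.76483372e-01,  1.50594799e+00, -4.07239500e-05,
        1.36069675e+00, -1.20960218e-01]), 'qvel': array([-1.01853735e-03, -5.08007343e-04, -2.25617450e-03,  3.65401392e-04,
        5.71085971e-05,  6.89042912e-04]), 'tau': array([ 1.23791651e-03, -4.05453086e+01, -2.37778938e+01,  7.06121139e-02,
        2.98876909e-02, -5.64433287e-05]), 'ee_pos': array([0.23935934, 0.5222782 , 0.20474216]), 'tcp_rot': array([-6.69890985e-01, -3.06886001e+00,  2.29739849e-03]), 'ft_force': array([-0.2628656 , -0.46530092, -0.70770472]), 'ft_torque': array([0.00459758, 0.01807492, 0.04570891]), 'gripper_force': 0.0, 'grip_width': 0.09401425119337117}
```

View pics/side0.png

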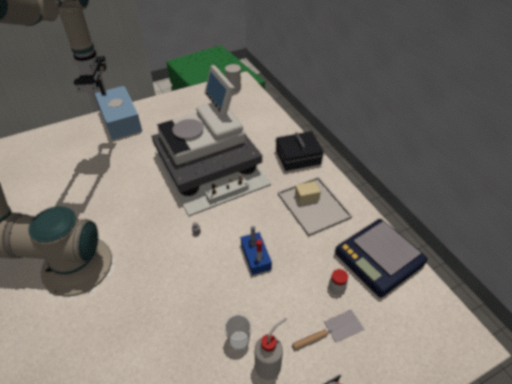

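View pics/top0.png

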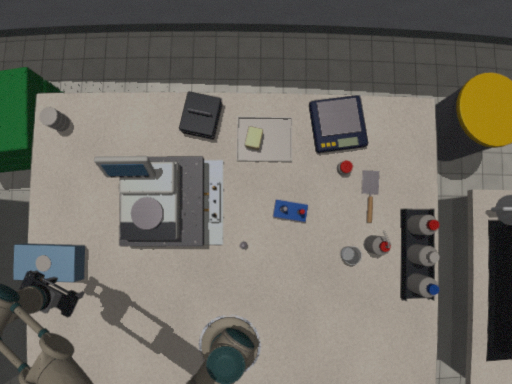

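The side view shows the stand at about (256,253) and the manifold at about (228,188). In the top view they are at (291,211) and (214,202). I'll enlarge both areas.

```bash
python3 - <<'E'
import cv2,numpy as np
s=cv2.imread("pics/side0.png");t=cv2.imread("pics/top0.png")
a=cv2.resize(s[165:285,180:285],None,fx=5,fy=5,interpolation=cv2.INTER_CUBIC)[:600]
cv2.imwrite("pics/side0c.png",a)
b=cv2.resize(t[150:250,195:320],None,fx=6,fy=6,interpolation=cv2.INTER_CUBIC)
cv2.imwrite("pics/top0c.png",b)
E
```

```text
(no output)
```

View pics/side0c.png

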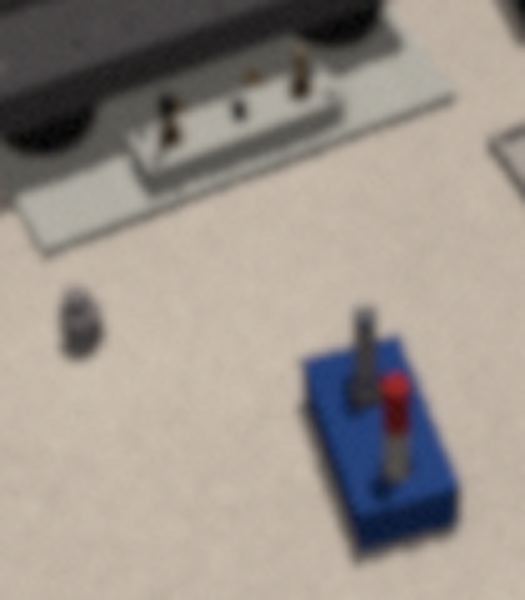

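View pics/top0c.png

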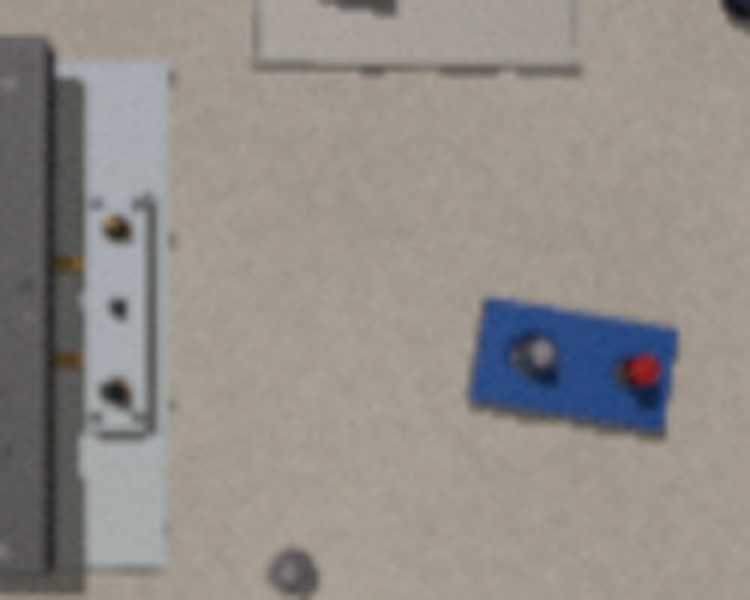

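The top crop shows the stand centre near (291,211), the gauge's top near (285.5,208), the open valve at the far end of the manifold near (214.5,188), and the capped valve near (214,215). In the side crop the open stem's tip is near (240,176) and its root near (240,183).

```bash
python3 - <<'E'
from h import *
from scipy.spatial.transform import Rotation as Ro
t=camera("top");s=camera("side")
def blue(c,box):
    x0,y0,x1,y1=box;h=cv2.cvtColor(c["image"][y0:y1,x0:x1],cv2.COLOR_BGR2HSV)
    m=cv2.inRange(h,(100,140,50),(125,255,255));m=cv2.morphologyEx(m,cv2.MORPH_CLOSE,np.ones((7,7)))
    k=max(cv2.findContours(m,0,2)[0],key=cv2.contourArea);return k.reshape(-1,2)+[x0,y0]
k=blue(t,(260,190,320,235))
W=np.array([onz(t,u,v,.042)[:2] for u,v in k]).astype(np.float32)
r=cv2.minAreaRect(W*1000);print("stand rect",r)
b=cv2.boxPoints(r)/1000
e=[b[1]-b[0],b[2]-b[1]];ey=max(e,key=np.linalg.norm);ey/=np.linalg.norm(ey);ey*=np.sign(ey[1])
c=np.array(r[0])/1000;print("yaw y axis",ey,"well",c+ey*.026,"marker",c-ey*.034)
g,er=two(t,(285.5,208.3),s,(252.8,227.6));print("gauge top",g,er)
print("gauge top on .12",onz(t,285.5,208.3,.122),onz(s,252.8,227.6,.122))
v,er=two(t,(214.5,187.9),s,(240.2,176.5));print("valve tip",v,er)
print("nut top plane",onz(t,214.5,188,.05),onz(s,240,183.5,.04), "capped",onz(t,214.2,215,.06))
# base plate long edge right side in top crop
for p in [(88,197),(150,197),(150,432),(88,432)]: print("manif",onz(t,195+p[0]/6,150+p[1]/6,.035))
for p in [(166,62),(166,566)]: print("plate",onz(t,195+p[0]/6,150+p[1]/6,.010))
print(Ro.from_rotvec(env.sense()["tcp_rot"]).as_matrix().round(3))
E
```

```text
stand rect ((504.04827880859375, -218.56427001953125), (114.23817443847656, 58.937557220458984), 80.87618255615234)
yaw y axis [0.1585689 0.9873479] well [ 0.50817107 -0.19289322] marker [ 0.49865694 -0.2521341 ]
gauge top [ 0.50978106 -0.19577097  0.11624058] 0.001624987952140711
gauge top on .12 [ 0.50882885 -0.19502882  0.122     ] [ 0.50861422 -0.20016813  0.122     ]
valve tip [0.58287209 0.05619565 0.0732561 ] 0.005235638547734014
nut top plane [0.5819958  0.05956202 0.05      ] [0.5831844  0.05538736 0.04      ] capped [0.48326604 0.05763726 0.06      ]
manif [0.6021868  0.07946632 0.035     ]
manif [0.60268083 0.0411891  0.035     ]
manif [0.45821238 0.03844644 0.035     ]
manif [0.45766021 0.07648322 0.035     ]
plate [0.69065404 0.03517561 0.01      ]
plate [0.37507029 0.0293164  0.01      ]
[[-0.909  0.417 -0.001]
 [ 0.417  0.909 -0.001]
 [ 0.    -0.001 -1.   ]]
```

Request:
{"op": "move_arm", "data": {
  "plan": [
    [0,0,0,0,0,0.159,94],
    [0,0,0,0,0,0.159,94],
    [0,0,0,0,0,0.159,94],
    [0,0,0,0,0,0.159,94],
    [0,0,0,0,0,0.159,94],
    [0,0,0,0,0,0.159,94],
    [0,0,0,0,0,0.159,94],
    [0,0,0,0,0,0.159,94],
    [0,0,0,0,0,0.159,94],
    [0,0,0,0,0,0.159,94]
  ],
  "grip_force": 25
}}

```text
t: 1.03
ee_pos: [0.2395, 0.5226, 0.2052]
tcp_rot: [2.344, 2.091, -0.001]
ft_force: [0.2, -0.4, 0.4]
grip_width: 0.0942
gripper_force: 0.0
```

```bash
cat >> h.py <<'E'
from scipy.spatial.transform import Rotation as Ro
def rel(target,yaw_y=None):
    s=env.sense();M=Ro.from_rotvec(s["tcp_rot"]).as_matrix();p=np.array(s["ee_pos"])
    print("t",round(s["t"],2),"tcp",p.round(4),"ft",s["ft_force"].round(2),"w",round(s["grip_width"],4),"gf",round(s["gripper_force"],1),"j",s["joints"].round(2))
    print("tooly",M[:,1].round(3),"toolz",M[:,2].round(3))
    print("shift units",((M.T@(np.array(target)-p))/.1).round(3))
    if yaw_y is not None:
        y=np.array([*yaw_y,0]);y/=np.linalg.norm(y);z=np.array([0,0,-1.]);T=np.stack([np.cross(y,z),y,z],1)
        print("turn units",(Ro.from_matrix(M.T@T).as_rotvec()/np.radians(45)).round(4))
E
python3 -c "
from h import *
rel([.29,.05,.21],[.987,-.158])"
```

```text
t 1.03 tcp [0.2395 0.5226 0.2052] ft [ 0.17 -0.4   0.4 ] w 0.0942 gf 0.0 j [1.02 0.28 1.51 0.   1.36 1.13]
tooly [ 0.994 -0.114 -0.   ] toolz [-0. -0. -1.]
shift units [-4.638  1.039 -0.046]
turn units [-0.0003  0.0006  0.057 ]
```

Request:
{"op": "move_arm", "data": {
  "plan": [
    [-0.3,0.05,0,0,0,0.057,94],
    [-0.3,0.1,0,0,0,0,94],
    [-0.35,0.1,0,0,0,0,94],
    [-0.35,0.1,0,0,0,0,94],
    [-0.35,0.1,0,0,0,0,94],
    [-0.35,0.1,0,0,0,0,94],
    [-0.35,0.1,0,0,0,0,94],
    [-0.35,0.1,0,0,0,0,94],
    [-0.35,0.1,0,0,0,0,94],
    [-0.35,0.1,0,0,0,0,94]
  ]
}}

```text
t: 1.87
ee_pos: [0.2828, 0.1707, 0.2055]
tcp_rot: [2.383, 2.047, 0.001]
ft_force: [-0.3, -0.3, 0.5]
grip_width: 0.0943
gripper_force: 0.0
```

```bash
python3 -c "
from h import *
rel([.5085,-.195,.21],[.987,-.158])"
```

```text
t 1.87 tcp [0.2828 0.1707 0.2055] ft [-0.3  -0.35  0.47] w 0.0943 gf 0.0 j [ 0.33 -0.11  1.94 -0.    1.31  0.48]
tooly [ 0.989 -0.151  0.001] toolz [ 0.001  0.    -1.   ]
shift units [-3.275  2.783 -0.044]
turn units [ 0.0008 -0.0002  0.0093]
```

Request:
{"op": "move_arm", "data": {
  "plan": [
    [-0.33,0.15,0,0,0,0.009,94],
    [-0.33,0.2,0,0,0,0,94],
    [-0.33,0.25,0,0,0,0,94],
    [-0.33,0.25,0,0,0,0,94],
    [-0.33,0.25,0,0,0,0,94],
    [-0.33,0.25,0,0,0,0,94],
    [-0.33,0.25,0,0,0,0,94],
    [-0.33,0.25,0,0,0,0,94],
    [-0.33,0.25,0,0,0,0,94],
    [-0.33,0.25,0,0,0,0,94]
  ]
}}

```text
t: 2.7
ee_pos: [0.4634, -0.1929, 0.2053]
tcp_rot: [-2.392, -2.036, -0.0]
ft_force: [0.1, 0.2, -0.3]
grip_width: 0.0942
gripper_force: 0.0
```

```bash
python3 -c "
from h import *
rel([.509,-.195,.069],[.987,-.158])"
```

```text
t 2.7 tcp [ 0.4634 -0.1929  0.2053] ft [ 0.14  0.24 -0.26] w 0.0942 gf 0.0 j [-0.53  0.17  1.65  0.    1.32 -0.37]
tooly [ 0.987 -0.16  -0.   ] toolz [-0.  0. -1.]
shift units [0.052 0.454 1.363]
turn units [-0.0001 -0.0004 -0.0024]
```

Request:
{"op": "move_arm", "data": {
  "plan": [
    [0.05,0.25,0,0,0,0,94],
    [0,0.204,0,0,0,0,94],
    [0,0,0,0,0,0,94],
    [0,0,0.2,0,0,0,94],
    [0,0,0.25,0,0,0,94],
    [0,0,0.25,0,0,0,94],
    [0,0,0.25,0,0,0,94],
    [0,0,0.25,0,0,0,94],
    [0,0,0.16,0,0,0,94],
    [0,0,0,0,0,0,94]
  ]
}}

```text
t: 3.53
ee_pos: [0.5049, -0.1911, 0.0662]
tcp_rot: [-2.385, -2.033, 0.005]
ft_force: [-0.5, -0.4, 0.3]
grip_width: 0.0936
gripper_force: 0.0
```

```bash
python3 - <<'E'
from h import *
rel([.509,-.195,.069],[.987,-.158])
s=camera("side");
a=cv2.resize(s["image"][180:290,200:310],None,fx=5,fy=5,interpolation=cv2.INTER_CUBIC)
cv2.imwrite("pics/s1.png",a)
for z in (.042,.087,.122): print(z,(proj(s,[.509,-.195,z])-[200,180])*5)
E
```

```text
t 3.53 tcp [ 0.5049 -0.1911  0.0662] ft [-0.49 -0.4   0.27] w 0.0936 gf 0.0 j [-0.49  0.34  1.78 -0.    1.02 -0.33]
tooly [ 0.987 -0.158 -0.008] toolz [-0.008  0.004 -1.   ]
shift units [-0.032  0.047 -0.029]
turn units [-0.0102 -0.0033 -0.0003]
0.042 [262.89581217 313.33438529]
0.087 [261.67343641 268.32250188]
0.122 [260.67552724 231.56130527]
```

View pics/s1.png

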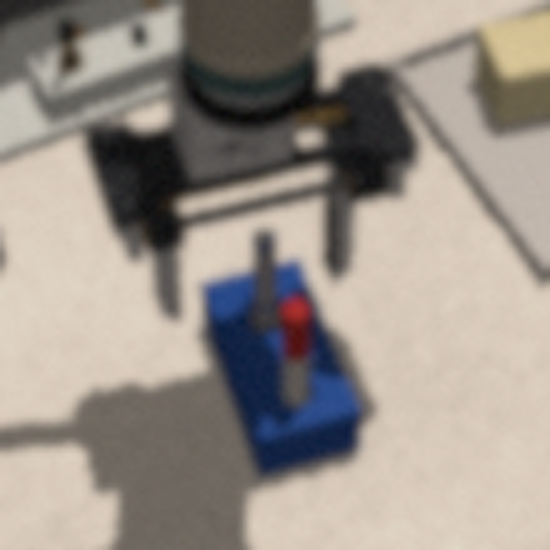

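The picture shows the open fingers at (175,310) and (335,270), on either side of the gauge whose top is at (263,233). The marker at (295,310) is clear of them, so I'll correct slightly and close.

Request:
{"op": "move_arm", "data": {
  "plan": [
    [-0.03,0.045,-0.02,-0.01,0,0,94],
    [0,0,0,0,0,0,60],
    [0,0,0,0,0,0,40],
    [0,0,0,0,0,0,30],
    [0,0,0,0,0,0,24],
    [0,0,0,0,0,0,20],
    [0,0,0,0,0,0,16],
    [0,0,0,0,0,0,12],
    [0,0,0,0,0,0,8],
    [0,0,0,0,0,0,8]
  ],
  "grip_force": 20
}}

```text
t: 4.42
ee_pos: [0.5126, -0.1967, 0.0714]
tcp_rot: [2.387, 2.034, 0.008]
ft_force: [-0.0, 0.5, 0.3]
grip_width: 0.0376
gripper_force: 0.0
```

```bash
python3 - <<'E'
from h import *
rel([.509,-.195,.069],[.987,-.158])
E
```

```text
t 4.42 tcp [ 0.5126 -0.1967  0.0714] ft [-0.05  0.49  0.25] w 0.0376 gf 0.0 j [-0.5   0.34  1.77  0.    1.02 -0.34]
tooly [ 0.987 -0.159  0.008] toolz [ 0.008 -0.001 -1.   ]
shift units [ 0.011 -0.038  0.024]
turn units [ 0.0098 -0.0002 -0.0011]
```

Request:
{"op": "move_arm", "data": {
  "plan": [
    [0.01,-0.035,0.02,0.01,0,0,34],
    [0,0,0,0,0,0,24],
    [0,0,0,0,0,0,16],
    [0,0,0,0,0,0,10],
    [0,0,0,0,0,0,5],
    [0,0,0,0,0,0,5],
    [0,0,0,0,0,0,5],
    [0,0,0,0,0,0,5],
    [0,0,0,0,0,0,5],
    [0,0,0,0,0,0,5]
  ],
  "grip_force": 20
}}

```text
t: 5.25
ee_pos: [0.5094, -0.1952, 0.0694]
tcp_rot: [2.391, 2.037, 0.0]
ft_force: [0.3, -0.7, -1.4]
grip_width: 0.0131
gripper_force: 20.0
```

```bash
python3 - <<'E'
from h import *
rel([.509,-.195,.069],[.987,-.158])
E
```

```text
t 5.25 tcp [ 0.5094 -0.1952  0.0694] ft [ 0.33 -0.71 -1.42] w 0.0131 gf 20.0 j [-0.49  0.34  1.77  0.    1.03 -0.33]
tooly [ 0.987 -0.159  0.   ] toolz [ 0.  0. -1.]
shift units [ 0.002 -0.004  0.004]
turn units [ 0.0003 -0.0001 -0.0012]
```

Request:
{"op": "move_arm", "data": {
  "plan": [
    [0,0,0,0,0,0,5],
    [0,0,0,0,0,0,5],
    [0,0,-0.1,0,0,0,5],
    [0,0,-0.15,0,0,0,5],
    [0,0,-0.15,0,0,0,5],
    [0,0,-0.2,0,0,0,5],
    [0,0,-0.2,0,0,0,5],
    [0,0,-0.2,0,0,0,5],
    [0,0,-0.1,0,0,0,5],
    [0,0,0,0,0,0,5]
  ],
  "grip_force": 45
}}

```text
t: 6.08
ee_pos: [0.5106, -0.1959, 0.1823]
tcp_rot: [2.388, 2.034, 0.003]
ft_force: [-0.6, -0.5, -0.9]
grip_width: 0.0123
gripper_force: 45.0
```

```bash
python3 - <<'E'
from h import *
rel([.56,.057,.18],[.987,-.158])
t=camera("top");s=camera("side")
h=[]
for c,b in((t,(270,190,320,235)),(s,(230,215,280,280))):
    x0,y0,x1,y1=b;m=cv2.inRange(cv2.cvtColor(c["image"][y0:y1,x0:x1],cv2.COLOR_BGR2HSV),(100,140,40),(125,255,255));print(cv2.countNonZero(m))
# view of manifold with arm out of the way, upscaled, both cams
a=cv2.resize(t["image"][175:225,190:240],None,fx=8,fy=8,interpolation=cv2.INTER_CUBIC)
b=cv2.resize(s["image"][160:210,200:250],None,fx=8,fy=8,interpolation=cv2.INTER_CUBIC)
cv2.imwrite("pics/v1.png",np.hstack([a,b]))
E
```

```text
t 6.08 tcp [ 0.5106 -0.1959  0.1823] ft [-0.61 -0.49 -0.87] w 0.0123 gf 45.0 j [-0.49  0.25  1.61  0.    1.28 -0.33]
tooly [ 0.987 -0.159  0.005] toolz [ 0.005 -0.002 -1.   ]
shift units [2.576 0.086 0.019]
turn units [ 0.0062  0.0021 -0.0011]
5
552
```

View pics/v1.png

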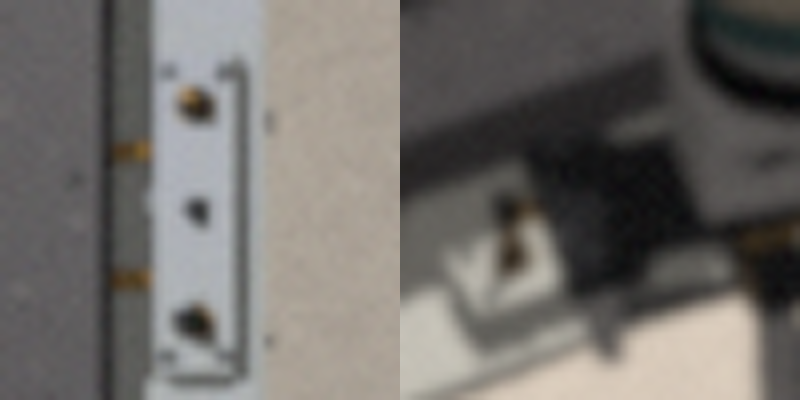

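In the left (top) half the open valve's brass tip is near (190,98), its foot near (203,106) and the manifold's screws near (168,70), (228,72), (168,355) and (228,352). In the right (side) half the hand hides the open valve.

```bash
python3 - <<'E'
from h import *
t=camera("top");s=camera("side")
S=[onz(t,190+u/8,175+v/8,.036) for u,v in[(168,70),(228,72),(168,355),(228,352)]]
c=np.mean(S,0);d=S[0]+S[1]-S[2]-S[3];d/=np.linalg.norm(d);print("manifold c",c,"dir",d,"valve",c+.05*d,"capped",c-.05*d)
print("foot",onz(t,215.4,188.3,.041))
for z in (.066,.074,.082): print("tip",z,onz(t,213.75,187.2,z),onz(s,240.2,175.5,z))
for vv in (174.5,176,177.5): print(two(t,(213.75,187.2),s,(240.2,vv)))
v=c+.05*d
for z in (.041,.066,.074,.082):print(z,proj(t,[*v[:2],z]),proj(s,[*v[:2],z]))
E
```

```text
manifold c [0.53336004 0.05915116 0.036     ] dir [0.99980227 0.01988517 0.        ] valve [0.58335015 0.06014541 0.036     ] capped [0.48336992 0.0581569  0.036     ]
foot [0.58168384 0.05717713 0.041     ]
tip 0.066 [0.58352517 0.06064158 0.066     ] [0.59036372 0.06675446 0.066     ]
tip 0.074 [0.58284062 0.05977728 0.074     ] [0.58715364 0.05914701 0.074     ]
tip 0.082 [0.58215607 0.05891298 0.082     ] [0.58394357 0.05153957 0.082     ]
(array([0.58447561, 0.05828692, 0.0803576 ]), np.float64(0.004640656920043512))
(array([0.5849054 , 0.05927257, 0.07217168]), np.float64(0.0040631803465074065))
(array([0.58533909, 0.06026728, 0.06390764]), np.float64(0.0034800735925162225))
0.041 [214.60406081 187.83807173] [239.45854106 182.42526316]
0.066 [213.88595892 187.25002818] [239.17130593 177.3301812 ]
0.074 [213.65076269 187.05742114] [239.07784974 175.6717231 ]
0.082 [213.4128697  186.86260157] [238.9836315  173.99939422]
```

Request:
{"op": "move_arm", "data": {
  "plan": [
    [0.2,0.034,0,0,0,0,5],
    [0.3,0.04,0,0,0,0,5],
    [0.35,0.04,0,0,0,0,5],
    [0.35,0.04,0,0,0,0,5],
    [0.35,0.04,0,0,0,0,5],
    [0.35,0.04,0,0,0,0,5],
    [0.35,0.04,0,0,0,0,5],
    [0.28,0.04,0,0,0,0,5],
    [0.1,0.02,0.1,0,0,0,5],
    [0,0,0,0,0,0,5]
  ]
}}

```text
t: 7.12
ee_pos: [0.5829, 0.0613, 0.1663]
tcp_rot: [-2.385, -2.039, 0.006]
ft_force: [0.4, -0.1, -1.8]
grip_width: 0.0126
gripper_force: 45.0
```

Request:
{"op": "move_arm", "data": {
  "plan": [
    [0,0,0,0,0,0,5],
    [0,0,0,0,0,0,5],
    [0,0,0,0,0,0,5],
    [0,0,0,0,0,0,5],
    [0,0,0,0,0,0,5],
    [0,0,0,0,0,0,5],
    [0,0,0,0,0,0,5],
    [0,0,0,0,0,0,5],
    [0,0,0,0,0,0,5],
    [0,0,0,0,0,0,5]
  ]
}}

```text
t: 7.95
ee_pos: [0.5841, 0.0592, 0.1695]
tcp_rot: [2.391, 2.037, 0.0]
ft_force: [-1.0, 0.5, -1.6]
grip_width: 0.0131
gripper_force: 45.0
```

```bash
python3 - <<'E'
from h import *
rel([.584,.0595,.169],[.987,-.158])
t=camera("top");s=camera("side")
a=cv2.resize(t["image"][165:225,185:235],None,fx=8,fy=8,interpolation=cv2.INTER_CUBIC)
b=cv2.resize(s["image"][140:200,215:265],None,fx=8,fy=8,interpolation=cv2.INTER_CUBIC)
cv2.imwrite("pics/v2.png",np.hstack([a,b]))
for z in (.074,.1116,.17):print(z,(proj(s,[.584,.0595,z])-[215,140])*8+[400,0])
E
```

```text
t 7.95 tcp [0.5841 0.0592 0.1695] ft [-0.95  0.49 -1.58] w 0.0131 gf 45.0 j [-0.02  0.32  1.54  0.    1.29  0.14]
tooly [ 0.987 -0.159  0.   ] toolz [ 0.  0. -1.]
shift units [ 0.003 -0.001  0.005]
turn units [ 0.0002 -0.0001 -0.001 ]
0.074 [594.62137073 285.82315396]
0.1116 [591.06392083 221.95543642]
0.17 [585.25632522 117.55395   ]
```

View pics/v2.png

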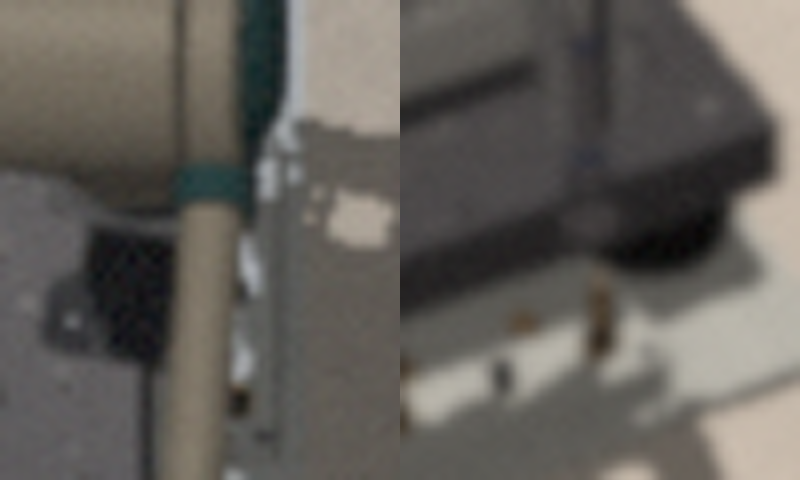

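The side half shows the gauge's bell near (588,222), right above the stem, whose tip is near (600,278) and foot near (598,350). The gauge is therefore about one pixel to the left. I'll measure both by row profiles.

```bash
python3 - <<'E'
from h import *
I=np.mean([camera("side")["image"].astype(float) for _ in range(6)],0);s=camera("side")
print("right dir",np.array(s["R"])[0].round(3))
print("b-r (brass)");
for v in range(172,188): print(v,(I[v,234:247,2]-I[v,234:247,0]).round().astype(int))
print("gray, columns 230..249")
for v in range(150,178): print(v,I[v,230:250].mean(1).round().astype(int))
E
```

```text
right dir [ 0.896 -0.444 -0.014]
b-r (brass)
172 [4 4 4 5 6 6 6 4 2 1 2 0 2]
173 [ 5  5  6  6  8 12 12  8  5  3  2  2  2]
174 [ 6  6  7  8 12 17 18 12  7  4  4  5  4]
175 [ 7  7  7  8 14 21 22 15  9  7  6  6  6]
176 [ 6  7  8  9 14 24 24 15  9  7  7  6  7]
177 [ 6  7  7  9 15 25 26 15  9  8  7  7  7]
178 [ 7  7  8  9 15 24 26 15  9  8  8  8  8]
179 [ 8  8  8 10 14 24 26 15 10 10 11 10  8]
180 [ 9 10 11 11 14 22 24 17 12 12 13 12 11]
181 [11 11 12 12 13 18 21 17 15 14 14 13 12]
182 [12 13 14 15 15 17 18 16 16 15 13 12 12]
183 [13 13 14 16 19 22 20 17 15 14 12 10  9]
184 [13 13 13 14 17 19 18 15 14 13 11 10  9]
185 [12 11 11 11 12 14 14 14 13 13 11 10  9]
186 [11  9  8  7  8  9 11 12 12 11 10  9  8]
187 [ 9  8  7  7  6  8  9 10  9  8  8  8  7]
gray, columns 230..249
150 [52 59 66 73 76 74 66 61 58 54 51 63 75 78 76 74 74 74 73 73]
151 [64 67 68 73 76 75 68 63 59 53 51 63 74 78 76 74 74 73 73 73]
152 [70 72 71 75 77 76 68 62 59 52 50 62 74 78 75 74 74 74 74 73]
153 [73 72 73 75 78 76 68 62 59 55 51 62 75 76 74 73 73 73 74 74]
154 [73 74 74 77 80 76 68 62 60 56 53 63 73 76 73 73 74 74 74
[... 843 characters left out ...]
 34 33 33 32 30 26]
168 [39 37 37 37 40 49 56 60 62 61 58 52 44 36 33 30 27 24 23 19]
169 [36 36 36 35 38 43 51 55 58 55 52 46 38 31 26 23 20 17 15 12]
170 [36 35 36 35 37 39 44 49 50 46 40 34 28 23 17 17 15 11 11 12]
171 [35 36 37 38 41 44 51 54 53 43 32 25 16 14 14 10 10  8  8 11]
172 [39 40 43 47 53 61 68 71 68 59 46 32 25 18 14 15 12 14 15 17]
173 [47 52 57 65 71 77 81 83 81 77 69 56 44 36 30 29 31 31 34 37]
174 [62 69 74 80 83 86 87 88 87 87 84 76 66 59 56 55 54 56 60 64]
175 [79 83 85 86 88 89 88 86 84 84 83 83 82 78 76 75 75 77 79 82]
176 [86 87 89 88 89 88 89 86 78 72 72 80 88 92 89 87 86 86 88 89]
177 [ 87  88  89  89  89  89  89  86  77  65  65  78  94 103 103  95  91  90
  90  92]
```

The stem is at column 239.4 and the bell at 238.6, so the gauge needs about 1 mm more along the tool's y. I'll descend in steps and watch the force.

Request:
{"op": "move_arm", "data": {
  "plan": [
    [0,0.01,0.05,0,0,0,5],
    [0,0,0.05,0,0,0,5],
    [0,0,0.05,0,0,0,5],
    [0,0,0.05,0,0,0,5],
    [0,0,0.05,0,0,0,5],
    [0,0,0.03,0,0,0,5],
    [0,0,0.02,0,0,0,5],
    [0,0,0,0,0,0,5],
    [0,0,0,0,0,0,5],
    [0,0,0,0,0,0,5]
  ]
}}

```text
t: 9.23
ee_pos: [0.5853, 0.059, 0.1397]
tcp_rot: [2.391, 2.037, 0.001]
ft_force: [-0.2, 0.0, -1.3]
grip_width: 0.0126
gripper_force: 45.0
```

```bash
python3 - <<'E'
from h import *
rel([.584,.0595,.139],[.987,-.158])
L=[]
I=np.mean([camera("side")["image"].astype(float) for _ in range(6)],0)
for v in range(164,184): print(v,I[v,228:250].mean(1).round().astype(int), (I[v,236:243,2]-I[v,236:243,0]).round().astype(int))
E
```

```text
t 9.23 tcp [0.5853 0.059  0.1397] ft [-0.22  0.05 -1.3 ] w 0.0126 gf 45.0 j [-0.02  0.34  1.58  0.    1.22  0.14]
tooly [ 0.987 -0.159  0.001] toolz [ 0.001  0.    -1.   ]
shift units [ 0.003 -0.014  0.007]
turn units [ 0.0008 -0.0002 -0.0011]
164 [74 75 74 73 71 69 68 65 63 62 61 59 53 47 41 39 36 35 35 36 35 36] [ 3  2  2  0 -2  0  0]
165 [72 72 70 67 63 59 56 51 51 53 57 55 50 45 40 37 36 36 35 35 35 35] [-1 -3 -3 -6 -6 -4 -1]
166 [66 64 60 55 49 46 42 40 43 49 53 54 51 45 40 36 35 36 35 35 33 33] [ -2  -6  -8 -10  -8  -4   0]
167 [57 52 46 44 40 38 38 38 42 50 54 56 53 47 41 37 34 34 34 33 30 26] [ 0 -2 -5 -6 -3  0  2]
168 [43 40 38 37 36 36 36 36 43 51 56 57 53 46 40 35 33 31 27 25 23 16] [2 1 1 0 2 1 3]
169 [37 37 36 36 35 36 36 36 41 47 52 53 48 40 34 28 26 24 20 19 14 13] [2 2 2 3 2 2 0]
170 [36 36 35 35 36 36 38 37 40 44 48 47 44 38 29 23 19 14 14 12 11 11] [2 2 2 2 1 2 2]
171 [34 36 35 35 36 38 40 44 46 48 49 49 46 41 33 21 13 11 10 11 11 12] [3 2 2 2 2 2 1]
172 [36 37 38 40 43 47 54 58 58 57 55 54 53 50 39 28 19 15 14 15 15 17] [3 3 3 2 2 2 2]
173 [39 42 46 52 59 64 70 73 
[... 455 characters left out ...]
7  85  82  85  88  90  89  92  91  90  80  68  65  76  98 117 121 110
  98  94  96 104] [ 7  9 16 24 26 14  8]
179 [ 84  78  75  78  85  92  96 102 106 104  90  71  65  76 104 133 144 134
 118 111 116 128] [ 8 10 15 24 26 15  9]
180 [ 83  75  72  77  91 105 117 127 132 122  97  71  60  81 118 151 164 157
 147 142 145 156] [10 11 13 22 25 16 13]
181 [ 88  87  91 100 114 131 146 154 154 134  97  61  51  83 128 160 172 168
 165 164 166 172] [12 12 12 17 20 16 16]
182 [108 116 128 138 148 159 168 171 164 134  89  51  45  81 128 159 168 162
 159 164 170 174] [13 13 13 15 17 17 16]
183 [131 144 158 166 170 174 176 173 160 128  87  54  54  86 130 158 159 144
 138 148 160 170] [13 14 16 20 22 18 15]
```

Request:
{"op": "move_arm", "data": {
  "plan": [
    [0,0,0.02,0,0,0,5],
    [0,0,0.02,0,0,0,5],
    [0,0,0.02,0,0,0,5],
    [0,0,0.02,0,0,0,5],
    [0,0,0.02,0,0,0,5],
    [0,0,0,0,0,0,5],
    [0,0,0,0,0,0,5],
    [0,0,0,0,0,0,5],
    [0,0,0,0,0,0,5],
    [0,0,0,0,0,0,5]
  ]
}}

```text
t: 10.37
ee_pos: [0.5852, 0.0591, 0.1295]
tcp_rot: [-2.391, -2.037, -0.001]
ft_force: [0.8, 0.6, -2.4]
grip_width: 0.0131
gripper_force: 45.0
```

Request:
{"op": "move_arm", "data": {
  "plan": [
    [0,0,0.01,0,0,0,5],
    [0,0,0.01,0,0,0,5],
    [0,0,0.01,0,0,0,5],
    [0,0,0.01,0,0,0,5],
    [0,0,0.01,0,0,0,5],
    [0,0,0.01,0,0,0,5],
    [0,0,0,0,0,0,5],
    [0,0,0,0,0,0,5],
    [0,0,0,0,0,0,5],
    [0,0,0,0,0,0,5]
  ]
}}

```text
t: 11.2
ee_pos: [0.5862, 0.0593, 0.1241]
tcp_rot: [2.391, 2.036, 0.004]
ft_force: [1.7, 2.4, 4.8]
grip_width: 0.0124
gripper_force: 45.0
```

A sideways force of (1.7, 2.4) N shows the bell riding on the stem's edge. I'll lift a little and shift the gauge about 2 mm with that force.

Request:
{"op": "move_arm", "data": {
  "plan": [
    [0,0,-0.03,0,0,0,5],
    [0.01,0.005,0,0,0,0,5],
    [0.01,0.004,0,0,0,0,5],
    [0,0,0,0,0,0,5],
    [0,0,0.01,0,0,0,5],
    [0,0,0.01,0,0,0,5],
    [0,0,0.01,0,0,0,5],
    [0,0,0,0,0,0,5],
    [0,0,0,0,0,0,5],
    [0,0,0,0,0,0,5]
  ]
}}

```text
t: 12.03
ee_pos: [0.5861, 0.0604, 0.1235]
tcp_rot: [2.391, 2.037, -0.001]
ft_force: [1.0, -1.8, 3.3]
grip_width: 0.0126
gripper_force: 45.0
```

```bash
python3 - <<'E'
from h import *
for i in range(4):
    camera("side"); s=env.sense(); print(s["ft_force"].round(2),s["ft_torque"].round(3),s["ee_pos"].round(4))
E
```

```text
[ 0.45 -1.97  4.65] [-0.45  -0.081 -0.006] [0.5861 0.0604 0.1235]
[ 0.96 -2.33  3.44] [-0.529 -0.072 -0.025] [0.5861 0.0605 0.1235]
[ 0.26 -1.46  3.99] [-0.476 -0.042  0.007] [0.5861 0.0605 0.1235]
[ 0.45 -1.43  3.57] [-0.483 -0.089  0.008] [0.5861 0.0605 0.1235]
```

Request:
{"op": "move_arm", "data": {
  "plan": [
    [-0.008,0.004,0,0,0,0,5],
    [0,0,0,0,0,0,5],
    [0,0,0,0,0,0,5],
    [0,0,0.005,0,0,0,5],
    [0,0,0.005,0,0,0,5],
    [0,0,0.005,0,0,0,5],
    [0,0,0.005,0,0,0,5],
    [0,0,0,0,0,0,5],
    [0,0,0,0,0,0,5],
    [0,0,0,0,0,0,5]
  ]
}}

```text
t: 13.07
ee_pos: [0.5864, 0.0601, 0.1213]
tcp_rot: [-2.391, -2.037, 0.0]
ft_force: [0.1, -1.1, 3.7]
grip_width: 0.0127
gripper_force: 45.0
```

```bash
cat > f.py <<'E'
from h import *
F=[];T=[];P=[]
for i in range(5):
    camera("side"); s=env.sense(); F.append(s["ft_force"]);T.append(s["ft_torque"]);P.append(s["ee_pos"])
print(s["t"],np.mean(F,0).round(2),np.mean(T,0).round(3),np.mean(P,0).round(4),Ro.from_rotvec(s["tcp_rot"]).as_matrix()[:,2].round(3))
E
python3 f.py
```

```text
13.3167 [-0.42 -0.12  4.18] [-0.081  0.192  0.002] [0.5864 0.0601 0.1214] [-0.  0. -1.]
```

Request:
{"op": "move_arm", "data": {
  "plan": [
    [0,0,0.005,0,0,0,5],
    [0,0,0.005,0,0,0,5],
    [0,0,0.005,0,0,0,5],
    [0,0,0.005,0,0,0,5],
    [0,0,0.005,0,0,0,5],
    [0,0,0.005,0,0,0,5],
    [0,0,0,0,0,0,5],
    [0,0,0,0,0,0,5],
    [0,0,0,0,0,0,5],
    [0,0,0,0,0,0,5]
  ]
}}

```text
t: 14.15
ee_pos: [0.5865, 0.06, 0.1184]
tcp_rot: [-2.391, -2.037, -0.0]
ft_force: [-0.4, 0.3, 4.0]
grip_width: 0.0125
gripper_force: 45.0
```

```bash
python3 f.py
```

```text
14.4 [-0.47 -0.49  4.38] [-0.086  0.267  0.002] [0.5865 0.06   0.1184] [-0.  0. -1.]
```

Request:
{"op": "move_arm", "data": {
  "plan": [
    [0,0,0.005,0,0,0,5],
    [0,0,0.005,0,0,0,5],
    [0,0,0.005,0,0,0,5],
    [0,0,0,0,0,0,5],
    [0,0,0,0,0,0,5],
    [0,0,0,0,0,0,5],
    [0,0,0,0,0,0,5],
    [0,0,0,0,0,0,5],
    [0,0,0,0,0,0,5],
    [0,0,0,0,0,0,5]
  ]
}}

```text
t: 15.23
ee_pos: [0.5865, 0.06, 0.1169]
tcp_rot: [-2.391, -2.037, -0.0]
ft_force: [-0.8, 0.4, 5.0]
grip_width: 0.0129
gripper_force: 45.0
```

```bash
python3 f.py
```

```text
15.4833 [-0.77  0.17  4.79] [-0.038  0.338 -0.03 ] [0.5865 0.06   0.117 ] [ 0.  0. -1.]
```

Request:
{"op": "move_arm", "data": {
  "plan": [
    [0,0,0.005,0,0,0,5],
    [0,0,0.005,0,0,0,5],
    [0,0,0.005,0,0,0,5],
    [0,0,0,0,0,0,5],
    [0,0,0,0,0,0,5],
    [0,0,0,0,0,0,5],
    [0,0,0,0,0,0,5],
    [0,0,0,0,0,0,5],
    [0,0,0,0,0,0,5],
    [0,0,0,0,0,0,5]
  ]
}}

```text
t: 16.32
ee_pos: [0.5866, 0.0599, 0.1158]
tcp_rot: [2.391, 2.037, 0.0]
ft_force: [-1.6, 0.1, 6.2]
grip_width: 0.0125
gripper_force: 45.0
```

```bash
python3 f.py
```

```text
16.5667 [-1.4  -0.02  6.41] [-0.065  0.408 -0.002] [0.5866 0.06   0.1158] [ 0.  0. -1.]
```

Request:
{"op": "move_arm", "data": {
  "plan": [
    [0,-0.004,0.003,0,0,0,5],
    [0,0,0.003,0,0,0,5],
    [0,0,0.004,0,0,0,5],
    [0,0,0,0,0,0,5],
    [0,0,0,0,0,0,5],
    [0,0,0,0,0,0,5],
    [0,0,0,0,0,0,5],
    [0,0,0,0,0,0,5],
    [0,0,0,0,0,0,5],
    [0,0,0,0,0,0,5]
  ]
}}

```text
t: 17.4
ee_pos: [0.5866, 0.06, 0.1153]
tcp_rot: [2.391, 2.037, 0.002]
ft_force: [-0.8, 0.3, 8.0]
grip_width: 0.0129
gripper_force: 45.0
```

```bash
python3 f.py
```

```text
17.65 [-1.55  0.01  8.64] [-0.066  0.439  0.001] [0.5866 0.06   0.1153] [ 0.001 -0.    -1.   ]
```

Request:
{"op": "move_arm", "data": {
  "plan": [
    [0,0,0.004,0,0,0,5],
    [0,0,0.004,0,0,0,5],
    [0,0,0.004,0,0,0,5],
    [0,0,0.004,0,0,0,5],
    [0,0,0.004,0,0,0,5],
    [0,0,0,0,0,0,5],
    [0,0,0,0,0,0,5],
    [0,0,0,0,0,0,5],
    [0,0,0,0,0,0,5],
    [0,0,0,0,0,0,5]
  ]
}}

```text
t: 18.48
ee_pos: [0.5867, 0.06, 0.1143]
tcp_rot: [2.39, 2.036, 0.002]
ft_force: [-1.5, -0.5, 13.3]
grip_width: 0.0127
gripper_force: 45.0
```

```bash
python3 f.py
```

```text
18.7333 [-2.51 -0.34 13.34] [-0.071  0.754  0.005] [0.5867 0.06   0.1143] [ 0.002 -0.    -1.   ]
```

Request:
{"op": "move_arm", "data": {
  "plan": [
    [0,0,0.004,0,0,0,5],
    [0,0,0.004,0,0,0,5],
    [0,0,0,0,0,0,5],
    [0,0,0,0,0,0,5],
    [0,0,0,0,0,0,5],
    [0,0,0,0,0,0,5],
    [0,0,0,0,0,0,5],
    [0,0,0,0,0,0,5],
    [0,0,0,0,0,0,5],
    [0,0,0,0,0,0,5]
  ]
}}

```text
t: 19.57
ee_pos: [0.5868, 0.06, 0.1139]
tcp_rot: [2.39, 2.036, 0.003]
ft_force: [-2.9, 0.4, 15.2]
grip_width: 0.0129
gripper_force: 45.0
```

```bash
python3 f.py; python3 f.py
```

```text
19.8167 [-2.97 -0.09 15.05] [-0.071  0.838  0.004] [0.5868 0.06   0.1139] [ 0.002 -0.    -1.   ]
20.0667 [-3.300e+00  1.000e-02  1.497e+01] [-0.071  0.826  0.017] [0.5868 0.06   0.1139] [ 0.002 -0.    -1.   ]
```

Request:
{"op": "move_arm", "data": {
  "plan": [
    [0,0,0,0,0,0,5],
    [0,0,0,0,0,0,5],
    [0,0,0,0,0,0,5],
    [0,0,0,0,0,0,5],
    [0,0,0,0,0,0,5],
    [0,0,0,0,0,0,5],
    [0,0,0,0,0,0,5],
    [0,0,0,0,0,0,5],
    [0,0,0,0,0,0,5],
    [0,0,0,0,0,0,5]
  ]
}}

```text
t: 20.9
ee_pos: [0.5868, 0.06, 0.1139]
tcp_rot: [2.39, 2.036, 0.003]
ft_force: [-2.7, -0.3, 15.6]
grip_width: 0.013
gripper_force: 45.0
```

Request:
{"op": "move_arm", "data": {
  "plan": [
    [0,0,-0.02,0,0,0,5],
    [0,0,-0.03,0,0,0,5],
    [0,0,-0.05,0,0,0,5],
    [0,0,-0.08,0,0,0,5],
    [0,0,-0.1,0,0,0,5],
    [0,0,-0.12,0,0,0,5],
    [0,0,-0.12,0,0,0,5],
    [0,0,-0.12,0,0,0,5],
    [0,0,-0.1,0,0,0,5],
    [0,0,0,0,0,0,5]
  ]
}}

```text
t: 21.73
ee_pos: [0.5873, 0.06, 0.1877]
tcp_rot: [2.39, 2.036, 0.004]
ft_force: [0.1, 0.4, -0.3]
grip_width: 0.0129
gripper_force: 45.0
```

```bash
python3 f.py; python3 -c "
from h import *
rel([.5094,-.1952,.18],[.987,-.158])"
```

```text
21.9833 [-0.19 -0.01 -1.3 ] [-0.071  0.088 -0.008] [0.5859 0.06   0.1853] [-0.002  0.    -1.   ]
t 21.98 tcp [0.5855 0.06   0.1846] ft [-0.39 -0.53 -1.38] w 0.0128 gf 45.0 j [-0.02  0.31  1.51  0.    1.33  0.14]
tooly [ 0.987 -0.159 -0.002] toolz [-0.002  0.    -1.   ]
shift units [-2.641 -0.345  0.048]
turn units [-0.0026  0.0002 -0.0012]
```

Request:
{"op": "move_arm", "data": {
  "plan": [
    [-0.2,-0.025,0,0,0,0,5],
    [-0.3,-0.04,0,0,0,0,5],
    [-0.35,-0.045,0,0,0,0,5],
    [-0.35,-0.045,0,0,0,0,5],
    [-0.35,-0.045,0,0,0,0,5],
    [-0.35,-0.045,0,0,0,0,5],
    [-0.35,-0.045,0,0,0,0,5],
    [-0.24,-0.035,0,0,0,0,5],
    [-0.15,-0.02,0,0,0,0,5],
    [0,0,0,0,0,0,5]
  ]
}}

```text
t: 22.82
ee_pos: [0.5089, -0.1982, 0.1848]
tcp_rot: [-2.395, -2.033, 0.003]
ft_force: [0.2, 0.5, -1.4]
grip_width: 0.0129
gripper_force: 45.0
```

```bash
python3 f.py; python3 - <<'E'
from h import *
rel([.5094,-.1952,.18],[.987,-.158])
s=camera("side")
b=cv2.resize(s["image"][185:275,215:295],None,fx=6,fy=6,interpolation=cv2.INTER_CUBIC)
cv2.imwrite("pics/v3.png",b)
p=env.sense()["ee_pos"]
for dz in (-.0574,.0188,.0476):print((proj(s,p+[0,0,dz])-[215,185])*6+2.5)
print("well mouth",(proj(s,[.5094,-.1952,.042])-[215,185])*6+2.5)
E
```

```text
23.0667 [ 0.05  0.03 -1.72] [-0.041  0.065 -0.   ] [ 0.5099 -0.1948  0.1851] [-0.     0.001 -1.   ]
t 23.07 tcp [ 0.5103 -0.1939  0.1853] ft [ 0.8  -0.02 -0.48] w 0.013 gf 45.0 j [-0.49  0.24  1.6   0.    1.3  -0.33]
tooly [ 0.987 -0.158 -0.   ] toolz [-0.     0.001 -1.   ]
shift units [-0.014 -0.007  0.053]
turn units [-0.0006 -0.0011  0.0005]
[226.67512921 239.988401  ]
[223.93968115 136.12390492]
[222.83399753  94.11822323]
well mouth [228.85132907 348.49678707]
```

View pics/v3.png

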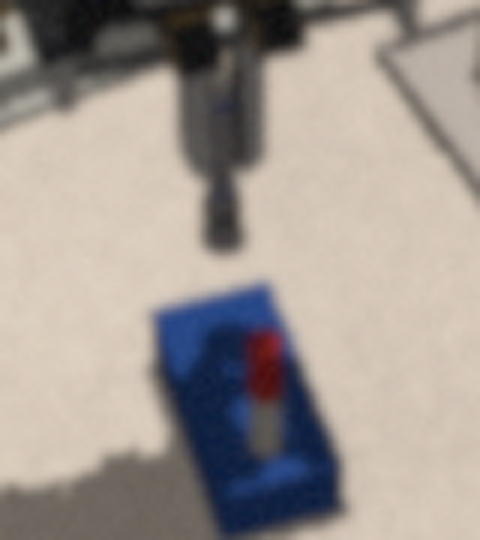

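The gauge hangs upright with its bell at (223,245) above the dark well at about (225,345), and the white rod shows above the fingers at about (228,60). I'll lower to just above the well first.

Request:
{"op": "move_arm", "data": {
  "plan": [
    [0,0,0.1,0,0,0,5],
    [0,0,0.15,0,0,0,5],
    [0,0,0.15,0,0,0,5],
    [0,0,0.15,0,0,0,5],
    [0,0,0.12,0,0,0,5],
    [0,0,0.08,0,0,0,5],
    [0,0,0.05,0,0,0,5],
    [0,0,0,0,0,0,5],
    [0,0,0,0,0,0,5],
    [0,0,0,0,0,0,5]
  ]
}}

```text
t: 23.95
ee_pos: [0.5108, -0.1953, 0.1063]
tcp_rot: [2.39, 2.037, 0.001]
ft_force: [0.1, 0.1, -1.1]
grip_width: 0.0126
gripper_force: 45.0
```

```bash
python3 f.py; python3 - <<'E'
from h import *
rel([.5094,-.1952,.071],[.987,-.158])
E
```

```text
24.2 [ 0.   -0.46 -1.38] [-0.067  0.08   0.008] [ 0.5106 -0.1954  0.1063] [ 0.001 -0.    -1.   ]
t 24.2 tcp [ 0.5104 -0.1953  0.1061] ft [ 0.63 -0.51 -1.61] w 0.0125 gf 45.0 j [-0.49  0.31  1.72  0.    1.11 -0.33]
tooly [ 0.987 -0.159  0.001] toolz [ 0.001 -0.    -1.   ]
shift units [-0.001 -0.01   0.351]
turn units [ 0.0012  0.0003 -0.0012]
```

Request:
{"op": "move_arm", "data": {
  "plan": [
    [0,-0.01,0.02,0,0,0,5],
    [0,0,0.03,0,0,0,5],
    [0,0,0.04,0,0,0,5],
    [0,0,0.05,0,0,0,5],
    [0,0,0.05,0,0,0,5],
    [0,0,0.05,0,0,0,5],
    [0,0,0.05,0,0,0,5],
    [0,0,0.04,0,0,0,5],
    [0,0,0,0,0,0,5],
    [0,0,0,0,0,0,5]
  ]
}}

```text
t: 25.03
ee_pos: [0.5091, -0.1949, 0.0723]
tcp_rot: [-2.391, -2.037, 0.0]
ft_force: [0.1, 0.0, -1.2]
grip_width: 0.0127
gripper_force: 45.0
```

```bash
python3 f.py
```

```text
25.2833 [ 0.25 -0.11 -1.39] [-0.061  0.017  0.   ] [ 0.5092 -0.195   0.0728] [ 0. -0. -1.]
```

Request:
{"op": "move_arm", "data": {
  "plan": [
    [0,0,0.01,0,0,0,5],
    [0,0,0.01,0,0,0,5],
    [0,0,0.01,0,0,0,5],
    [0,0,0,0,0,0,5],
    [0,0,0,0,0,0,5],
    [0,0,0,0,0,0,5],
    [0,0,0,0,0,0,5],
    [0,0,0,0,0,0,5],
    [0,0,0,0,0,0,5],
    [0,0,0,0,0,0,5]
  ]
}}

```text
t: 26.12
ee_pos: [0.5092, -0.195, 0.0696]
tcp_rot: [2.391, 2.037, 0.0]
ft_force: [0.3, -0.6, -2.2]
grip_width: 0.0124
gripper_force: 45.0
```

```bash
python3 f.py
```

```text
26.3667 [ 0.54 -0.15 -1.56] [-0.089  0.035  0.005] [ 0.5092 -0.195   0.0696] [ 0.  0. -1.]
```

Request:
{"op": "move_arm", "data": {
  "plan": [
    [0,0,0.005,0,0,0,5],
    [0,0,0.005,0,0,0,5],
    [0,0,0.003,0,0,0,5],
    [0,0,0,0,0,0,5],
    [0,0,0,0,0,0,5],
    [0,0,0,0,0,0,5],
    [0,0,0,0,0,0,5],
    [0,0,0,0,0,0,5],
    [0,0,0,0,0,0,5],
    [0,0,0,0,0,0,5]
  ]
}}

```text
t: 27.2
ee_pos: [0.5093, -0.195, 0.0693]
tcp_rot: [2.391, 2.037, 0.001]
ft_force: [-1.8, 1.0, 5.4]
grip_width: 0.0128
gripper_force: 45.0
```

```bash
python3 f.py
```

```text
27.45 [-1.28  0.83  5.56] [0.142 0.389 0.012] [ 0.5093 -0.195   0.0694] [ 0.001 -0.    -1.   ]
```

Contact with the well's floor. Now I'll open the fingers.

Request:
{"op": "move_arm", "data": {
  "plan": [
    [0,0,-0.008,0,0,0,13],
    [0,0,0,0,0,0,16],
    [0,0,0,0,0,0,20],
    [0,0,0,0,0,0,30],
    [0,0,0,0,0,0,50],
    [0,0,0,0,0,0,70],
    [0,0,0,0,0,0,80],
    [0,0,0,0,0,0,80],
    [0,0,0,0,0,0,80],
    [0,0,0,0,0,0,80]
  ]
}}

```text
t: 28.28
ee_pos: [0.5092, -0.195, 0.0691]
tcp_rot: [-2.391, -2.037, -0.0]
ft_force: [-0.1, 0.0, -0.1]
grip_width: 0.0635
gripper_force: 0.0
```

```bash
python3 f.py; python3 -c "
from h import *
print(env.sense()['grip_width'])"
```

```text
28.5333 [0.37 0.14 0.02] [-0.028  0.065 -0.008] [ 0.5092 -0.195   0.0691] [ 0.  0. -1.]
0.07966186759289988
```

Retreat straight up, well clear.

Request:
{"op": "move_arm", "data": {
  "plan": [
    [0,0,-0.1,0,0,0,80],
    [0,0,-0.2,0,0,0,80],
    [0,0,-0.2,0,0,0,80],
    [0,0,-0.25,0,0,0,80],
    [0,0,-0.25,0,0,0,80],
    [0,0,-0.25,0,0,0,80],
    [0,0,-0.25,0,0,0,80],
    [0,-0.3,0,0,0,0,80],
    [0,-0.3,0,0,0,0,80],
    [0,0,0,0,0,0,80]
  ]
}}

```text
t: 29.37
ee_pos: [0.4451, -0.1838, 0.2203]
tcp_rot: [-2.39, -2.035, 0.003]
ft_force: [-0.1, -0.1, -0.5]
grip_width: 0.0801
gripper_force: 0.0
```

```bash
python3 f.py; python3 - <<'E'
from h import *
s=camera("side");t=camera("top")
b=cv2.resize(s["image"][205:285,225:295],None,fx=6,fy=6,interpolation=cv2.INTER_CUBIC)
a=cv2.resize(t["image"][190:240,265:315],None,fx=7,fy=7,interpolation=cv2.INTER_CUBIC)
a=cv2.copyMakeBorder(a,0,480-350,0,0,0)
cv2.imwrite("pics/v4.png",np.hstack([b,a]))
E
```

```text
29.6167 [0.44 0.22 0.17] [-0.062  0.065  0.027] [ 0.4499 -0.1855  0.2199] [ 0.001 -0.    -1.   ]
```

View pics/v4.png

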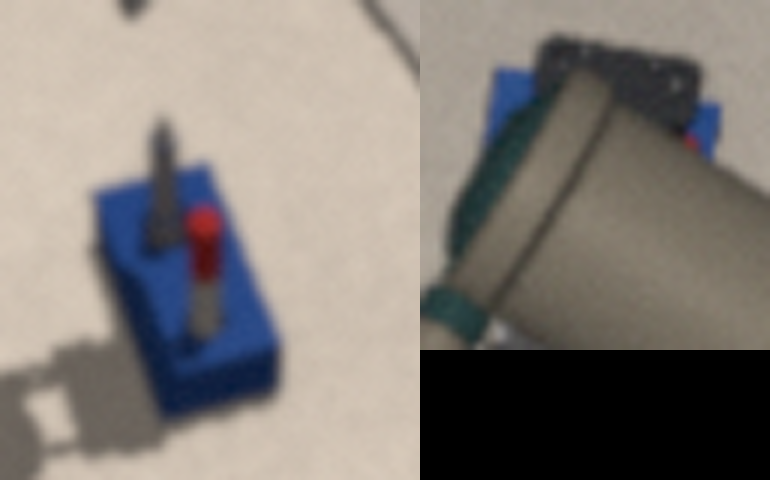

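The gauge stands upright in its well (side half, (163,190)) with the rod showing at (163,118). The marker hasn't moved and the hand is clear.

```bash
python3 -c "
from station import env
print(env.close_job())"
```

```text
the job is handed in; nothing more can be done
None
```

The job is handed in: I pressed the gauge on the open valve at about 17 N for over a second and stood it back upright in its own well with the rod out, but no verdict came back and I judged the rod's reading only by eye.

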